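# Put the edge tools back in the fitted chisel tray

### The job

Put the three chisels and the gouge that lie on the bench away in the chisel tray: each goes in the insert that is cut to its own outline, lying level with its handle down in the handle pocket and its blade in the slot, same face up as it lies now. Leave the file where it is, it is not kept with the edge tools.

Things in the scene. Friction and masses are not known exactly. Their poses are not given: they have to be found in the camera images.
- long_chisel: Longest chisel (mm): 280 long, orange-brown handle, dark hooped butt, narrow blade. Origin on its axis in the handle, where it balances and is gripped; x to the cutting edge, z up (also when seated). Butt at x=-72, handle ends at 50, edge at 208. Handle 38 wide (y), 40 thick (z) at the origin; blade 12 wide, 6 thick. Lies on the bench with origin 19 up, nose down 0.08 rad.
- wide_chisel: Wide-bladed chisel (mm): 216 long, dark blue handle. Origin on its axis in the handle, where it balances and is gripped; x to the cutting edge, z up (also when seated). Butt at x=-51, handle ends at 46, edge at 165. Handle 36 wide (y), 36 thick (z) at the origin; blade 26 wide, 4 thick. Lies on the bench with origin 17 up, nose down 0.09 rad.
- short_chisel: Shortest chisel (mm): 171 long, pale handle, stubby narrow blade. Origin on its axis in the handle, where it balances and is gripped; x to the cutting edge, z up (also when seated). Butt at x=-52, handle ends at 51, edge at 119. Handle 38 wide (y), 32 thick (z) at the origin; blade 11 wide, 5 thick. Lies on the bench with origin 17 up, nearly level.
- gouge: Gouge (mm): 235 long, thick dark brown handle. Origin on its axis in the handle, where it balances and is gripped; x to the cutting edge, z up (also when seated). Butt at x=-60, handle ends at 55, edge at 175. Handle 50 wide (y), 42 thick (z) at the origin; blade 18 wide, 5 thick. Lies on the bench with origin 22 up, nearly level.
- long_chisel_insert: Felt-lined wooden insert for the long chisel (longest outline), one of 4 side by side in the fixed tray (mm), 310x74x30. Origin mid-width on its underside, 5 over the bench, below the seated tool's origin (seated 24 up); x handle to blade, z up. Pocket 50 wide, x -80 to 56; slot 26 wide on to 216, floor at 21. A finger channel across all inserts, x -28 to 28, is open down to 4.
- wide_chisel_insert: Felt-lined wooden insert for the wide-bladed chisel (broad slot), one of 4 side by side in the fixed tray (mm), 310x74x30. Origin mid-width on its underside, 5 over the bench, below the seated tool's origin (seated 22 up); x handle to blade, z up. Pocket 48 wide, x -59 to 52; slot 38 wide on to 173, floor at 20. A finger channel across all inserts, x -28 to 28, is open down to 4.
- short_chisel_insert: Felt-lined wooden insert for the short chisel (shortest outline), one of 4 side by side in the fixed tray (mm), 310x74x30. Origin mid-width on its underside, 5 over the bench, below the seated tool's origin (seated 20 up); x handle to blade, z up. Pocket 50 wide, x -60 to 57; slot 24 wide on to 127, floor at 17. A finger channel across all inserts, x -28 to 28, is open down to 4.
- gouge_insert: Felt-lined wooden insert for the gouge (widest handle pocket), one of 4 side by side in the fixed tray (mm), 310x74x30. Origin mid-width on its underside, 5 over the bench, below the seated tool's origin (seated 25 up); x handle to blade, z up. Pocket 62 wide, x -68 to 61; slot 30 wide on to 183, floor at 22. A finger channel across all inserts, x -28 to 28, is open down to 4.
- file: Flat file (mm): 277 long, dark turned handle, blade 26 wide, lying among the edge tools. It is not kept in the tray and stays. Origin on its axis at the neck, 65 from the butt, 212 from the tip, 19 over the bench; x to the tip, z up.

How it is judged:
At the end, for the whole second after the job is handed in: Each of the four edge tools lies in its own insert: its origin within 12 mm along and 10 mm across the insert and within 5 mm of its seated height, its length along the insert's within 0.12 rad, the same face up within 0.25 rad, at rest and let go; the file is within 30 mm of where it lay (x of long_chisel in the frame of long_chisel_insert between -0.012 and 0.012 m and y of long_chisel in the frame of long_chisel_insert between -0.01 and 0.01 m and z of long_chisel in the frame of long_chisel_insert between 0.019 and 0.029 m and angle between the x axis of long_chisel and the x axis of long_chisel_insert, either way round below 0.12 rad and angle between each of long_chisel, wide_chisel, short_chisel, gouge's own z axis and vertical below 0.25 rad and linear speed of each of long_chisel, wide_chisel, short_chisel, gouge below 0.02 m/s and x of wide_chisel in the frame of wide_chisel_insert between -0.012 and 0.012 m and y of wide_chisel in the frame of wide_chisel_insert between -0.01 and 0.01 m and z of wide_chisel in the frame of wide_chisel_insert between 0.017 and 0.027 m and angle between the x axis of wide_chisel and the x axis of wide_chisel_insert, either way round below 0.12 rad and x of short_chisel in the frame of short_chisel_insert between -0.012 and 0.012 m and y of short_chisel in the frame of short_chisel_insert between -0.01 and 0.01 m and z of short_chisel in the frame of short_chisel_insert between 0.015 and 0.025 m and angle between the x axis of short_chisel and the x axis of short_chisel_insert, either way round below 0.12 rad and x of gouge in the frame of gouge_insert between -0.012 and 0.012 m and y of gouge in the frame of gouge_insert between -0.01 and 0.01 m and z of gouge in the frame of gouge_insert between 0.02 and 0.03 m and angle between the x axis of gouge and the x axis of gouge_insert, either way round below 0.12 rad and distance of file from where it was at the start of the episode below 0.03 m); the robot touches nothing.
It fails at once if the file is pushed or carried away (distance of file from where it was at the start of the episode above 0.03 m).
It also fails if it takes over 120 s, if anything falls off the work surface, if the arm or the gripper's body presses on something with over 40 N, if the wrist force passes 120 N, or if a joint passes its speed limit or range.

### The arm

A 6-joint arm with a two-finger parallel gripper is mounted at the origin on a cart in front of the work surface, level with it; the furniture and walls round the work are solid. World frame = base frame: x ahead of the robot, y to its left, z up, the work surface at z = 0. Lengths are in m, angles in rad, forces in N, time in s.
With the tool pointing down it reaches from about 0.3 to 0.875 m from the base axis. Payload 6.4 kg.
Tool frame: the origin (TCP) lies between the finger pads; the fingertips stand 11 mm ahead of it and the grasp point (between the pads) lies 8 mm behind it (env.tip_extent is the distance from the TCP to the fingertips, in m); z points along the fingers, y is the line along which they close (so a half turn about z gives the same grasp; the last joint's range is limited). The gripper opens to 85 mm and grips with 20 to 120 N. Pads are 22 mm wide; open, the fingers measure 114 mm over their backs; the gripper's body (76 mm by 85 mm) begins 54 mm behind the grasp point. The pads swing forward as they close: fully open they stand 13 mm farther back than shut.
Start: joints at [1.051, 0.181, 1.607, -0, 1.354, -0.206], TCP at [0.177, 0.547, 0.242] pointing down, gripper open.
Joint ranges: [-2.99, 2.99], [-0.89, 2.07], [0.3, 2.58], [-1.14, 4.28], [0, 2.63], [-3.12, 3.12]. Speed limits (rad/s): [2.57, 2.57, 3.01, 3.14, 3.14, 3.14].

### API

Orientations are given as a unit quaternion [w, x, y, z].
In Python, from plant import env gives the robot as it stands.
- The arm moves only by the shell command python3 -m inch 'ROWS' [OPENING] [FORCE]. ROWS is a JSON object of lists of equal length, an entry for each row: "dp": the shift along the tool's x, y, z in m, a list of three; "yaw": the turn about the tool's z in rad. In form: {"dp": [[tx, ty, tz], ...], "yaw": [yaw, ...]}. A call has 1 to 5 rows; each row shifts and turns the commanded pose from where the row before left it, along the tool's axes as they then stand; what a row does not reach is not made up. A row lasts 1/10 s, in which the tool goes at most 50 mm and 8.59 degrees, less where a joint would pass 70% of its speed; a pose out of reach is approached as far as the arm can. A call is refused whole if a number of a shift passes 0.05 or a number of a turn 0.15, either way. A call with a gripper value outside its range is refused whole. OPENING is the opening, from -1 (shut) to 1 (fully open), set as the call begins (- or left out, the last holds). The fingers move at their own pace and stop on an object; FORCE is the grip in N (left out, the last holds). Time passes only in rows, so rows that do not move let the fingers close. It gives the time, the measured TCP pose, the force, the opening and the grip force at its end, in the units of the state.
- env.sense(): the state, without advancing time (a new reading comes with each control period).
- env.get_image(name): name is "scene" or "top" or "wrist"; returns the picture (400x640x3 uint8, red, green, blue); there is no depth.
- env.get_calibration(name): a dict with "intrinsics" (3x3 intrinsics, pixels), "view" (4x4, takes a point from world to camera coordinates); the wrist camera has in their place "tool_from_camera" (4x4, takes a point from camera to tool coordinates, whose origin is the TCP and whose axes are the flange's). Camera axes: x right, y down, z forward; pixel columns grow to the right and rows downward; lengths in m; the calibration is good to about 2 mm. A picture is of the moment at which its call begins: read the wrist's pose just before it. get_calibration takes no time and is no camera call.
- env.job_done(): hands the job in; it is judged then, once.
The state is a dict: "clock": time; "joint_positions": joint angles; "joint_velocities": joint speeds; "joint_torque": joint torques, N m; "tcp_pos": TCP position; "eef_rot": TCP orientation; "wrist_force": force on the tool from outside, world axes, zero at the start; "wrist_torque": the same for the moment, N m; "grip_width": finger opening in m; "finger_force": force on a finger pad.
Only numpy, scipy, OpenCV 4.12 (cv2) and the standard library are available. Lean on these libraries where they do the work, as an engineer would, in place of code of your own. Each camera call takes 0.05 s, during which the arm holds its last target. There are 200 camera calls.

## Working session

There is one attempt and no reset: what is moved stays moved. The work goes in short steps, Python scripts to look and compute and a shell command to move; the robot and the scene stay as the last step left them, time stands still between calls to the robot, and variables do not carry over. Pictures are saved under pics/ and viewed, at most 16 in all, crops included, and the job is handed in when it is done.

```bash
ls; mkdir -p pics
python3 - <<'E'
from plant import env
import cv2,numpy as np
np.set_printoptions(precision=4,suppress=True)
s=env.sense();print({k:s[k] for k in('clock','tcp_pos','eef_rot','grip_width')})
for n in('top','scene','wrist'):
    c=env.get_calibration(n)
    for k,v in c.items(): print(n,k,np.array(v).tolist())
    cv2.imwrite(f'pics/{n}0.png',env.get_image(n)[:,:,::-1])
E
```

```text
pics
{'clock': 0.0, 'tcp_pos': array([0.1772, 0.5465, 0.2414]), 'eef_rot': array([-0.0003,  0.1562,  0.9877, -0.0008]), 'grip_width': 0.0851127374153273}
top intrinsics [[392.8798557803869, 0.0, 321.6223852874195], [0.0, 392.8798557803869, 198.0892277614208], [0.0, 0.0, 1.0]]
top view [[-0.013673396651485512, -0.9997282437822811, -0.018880593423070323, 0.00883438264208513], [-0.9859123114328913, 0.01662767044013329, -0.16643447581792553, 0.44268270288792094], [0.16670318649943222, 0.016338884898623333, -0.9858717403654519, 1.2262120624816382], [0.0, 0.0, 0.0, 1.0]]
scene intrinsics [[403.6286845641544, 0.0, 321.0158613769948], [0.0, 403.6286845641544, 196.19381101639144], [0.0, 0.0, 1.0]]
scene view [[0.5673814177489246, -0.8234431670803013, 0.004435919519519057, -0.2758169114856147], [-0.3635165771020605, -0.25530212394791696, -0.8959221638511261, 0.18985538983341568], [0.7388734837340029, 0.5067170572385004, -0.4441889225749921, 0.9855252116781492], [0.0, 0.0, 0.0, 1.0]]
wrist intrinsics [[278.3333810710297, 0.0, 316.78853975774183], [0.0, 278.3333810710297, 200.3449137273075], [0.0, 0.0, 1.0]]
wrist tool_from_camera [[0.00037572983042877457, -0.9595170736653152, -0.2816502159982172, 0.07153950422530757], [0.9999998800712564, 0.0002720413033008986, 0.0004072480814625965, 0.0006608641819670913], [-0.0003141409955456359, -0.28165033523551347, 0.9595170608056719, -0.13168339048487973], [0.0, 0.0, 0.0, 1.0]]
```

View pics/top0.png

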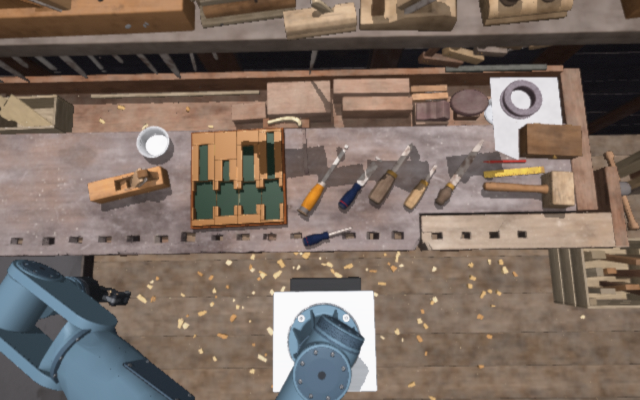

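View pics/scene0.png

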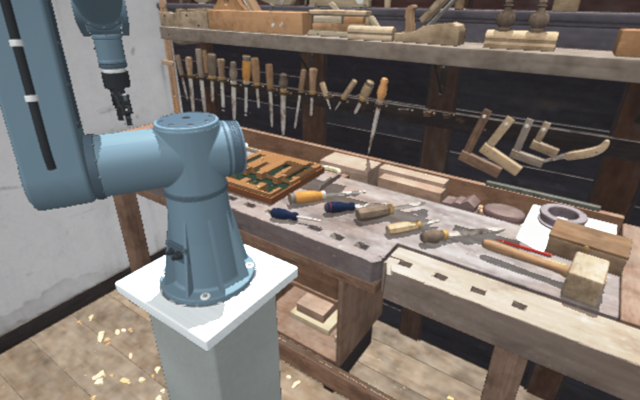

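Run:
```python
import cv2
i=cv2.imread('pics/top0.png');
cv2.imwrite('pics/c1.png',cv2.resize(i[120:250,290:490],None,fx=4,fy=4,interpolation=cv2.INTER_CUBIC))
cv2.imwrite('pics/c2.png',cv2.resize(i[120:240,180:295],None,fx=5,fy=5,interpolation=cv2.INTER_CUBIC))
```

```text
(no output)
```

View pics/c1.png

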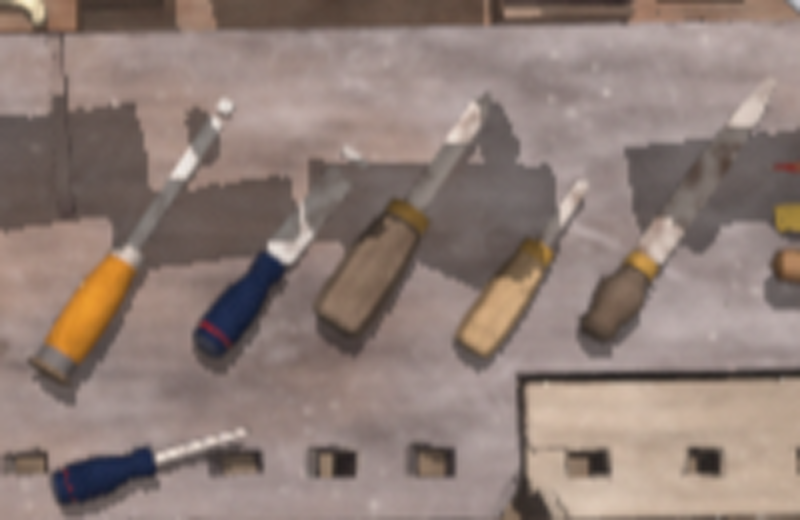

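View pics/c2.png

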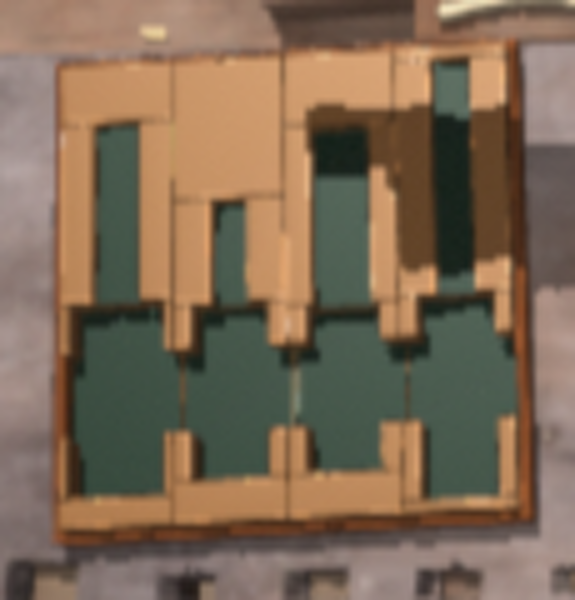

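The top view shows the tray at the left, with inserts running gouge, short, wide, long from left to right. Its corners are near (192,132), (283,128), (287,225) and (191,228). The tools to its right are orange long (310,200), blue wide (350,193), brown gouge (384,186), pale short (417,192) and the file (450,187). There is also a stray blue screwdriver at (322,238).

```bash
cat > h.py <<'E'
import numpy as np,cv2
from scipy.spatial.transform import Rotation as R
from plant import env
np.set_printoptions(precision=4,suppress=True)
def T_tool(s):
    T=np.eye(4);w,x,y,z=s['eef_rot'];T[:3,:3]=R.from_quat([x,y,z,w]).as_matrix();T[:3,3]=s['tcp_pos'];return T
def shot(name,file=None):
    s=env.sense();c=env.get_calibration(name);im=env.get_image(name)
    V=np.array(c['view']) if 'view' in c else np.linalg.inv(T_tool(s)@np.array(c['tool_from_camera']))
    if file: cv2.imwrite(file,im[:,:,::-1])
    return im,np.array(c['intrinsics']),V
def ray(K,V,uv):
    uv=np.atleast_2d(uv).astype(float);C=np.linalg.inv(V)
    d=np.c_[uv,np.ones(len(uv))]@np.linalg.inv(K).T@C[:3,:3].T
    return C[:3,3],d
def plane(K,V,uv,z):
    o,d=ray(K,V,uv);return o+d*((z-o[2])/d[:,2])[:,None]
def proj(K,V,p):
    q=np.atleast_2d(p)@V[:3,:3].T+V[:3,3];q=q@K.T;return q[:,:2]/q[:,2:]
def meet(a,b):  # a,b=(K,V,uv): point nearest both rays, and the gap
    (o1,d1),(o2,d2)=ray(*a),ray(*b);d1,d2=d1[0],d2[0]
    t=np.linalg.lstsq(np.c_[d1,-d2],o2-o1,rcond=None)[0]
    p,q=o1+t[0]*d1,o2+t[1]*d2;return (p+q)/2,np.linalg.norm(p-q)
def yaw_of(s=None):  # heading of the tool x axis in the world
    t=T_tool(s or env.sense());return np.arctan2(t[1,0],t[0,0])
def step(target,head,s=None):  # shift in tool axes at present + yaw to bring tool x to heading (mod pi)
    s=s or env.sense();t=T_tool(s);d=t[:3,:3].T@(np.array(target)-s['tcp_pos'])
    y=-(head-yaw_of(s));y=(y+np.pi/2)%np.pi-np.pi/2;return d,y
E
python3 - <<'E'
from h import *
c=env.get_calibration('top');K=np.array(c['intrinsics']);V=np.array(c['view'])
P=dict(long=[(53,362),(127,255),(225,103)],wide=[(208,342),(272,258),(350,152)],gouge=[(340,318),(412,208),(478,105)],short=[(475,342),(540,250),(582,185)],file=[(597,325),(645,262),(768,88)])
for n,p in P.items():
    w=plane(K,V,np.array(p)/4+[290,120],.018)[:,:2];d=w[2]-w[0];print(n,w.ravel(),'head',np.arctan2(d[1],d[0]),'len',np.hypot(*d))
q=np.array([(58,60),(517,40),(530,530),(57,540),(173,200),(285,200),(395,200)])/5+[180,120]
print(plane(K,V,q,.035))
s=env.sense();print(T_tool(s),yaw_of(s),env.tip_extent)
E
python3 -m inch '{"dp":[[0,0,0]],"yaw":[0]}'
```

```text
long [ 0.4061  0.0627  0.4938  0.0013  0.6217 -0.0822] head -0.5916845915696545 len 0.2597494882739102
wide [ 0.4205 -0.0635  0.4892 -0.1175  0.5776 -0.1846] head -0.6564694240858596 len 0.19835379817098026
gouge [ 0.4384 -0.1713  0.5291 -0.2337  0.6159 -0.2922] head -0.5981728526023452 len 0.2147365876884866
short [ 0.4169 -0.2797  0.492  -0.3364  0.546  -0.374 ] head -0.6308312431274744 len 0.15985157072758568
file [ 0.4292 -0.3789  0.4805 -0.4211  0.6258 -0.5326] head -0.6634190488973887 len 0.24957829120377506
[[0.6741 0.433  0.035 ]
 [0.6818 0.1261 0.035 ]
 [0.3548 0.1169 0.035 ]
 [0.3531 0.4202 0.035 ]
 [0.5762 0.3528 0.035 ]
 [0.5749 0.2787 0.035 ]
 [0.5735 0.2061 0.035 ]]
[[-0.9512  0.3087 -0.0007  0.1773]
 [ 0.3087  0.9512 -0.0012  0.5466]
 [ 0.0003 -0.0013 -1.      0.2416]
 [ 0.      0.      0.      1.    ]] 2.8277669936733045 0.011
clock: 0.25
tcp_pos: [0.1773, 0.5467, 0.2418]
eef_rot: [-0.0, 0.156, 0.988, -0.0]
wrist_force: [0.9, -0.8, 0.2]
grip_width: 0.0854
finger_force: 0.0
```

```bash
python3 -m inch '{"dp":[[0,0,0],[0,0,0],[0,0,0],[-0.03,-0.03,0],[-0.03,-0.03,0]],"yaw":[-0.1,-0.1,-0.11,0,0]}' | tail -6 && python3 -m inch '{"dp":[[-0.03,-0.03,0],[-0.03,-0.03,0],[-0.03,-0.03,0],[-0.03,-0.03,0],[-0.03,-0.03,0]],"yaw":[0,0,0,0,0]}' && python3 -m inch '{"dp":[[-0.03,-0.03,0],[0,0,0],[0,0,0]],"yaw":[0,0,0]}'
cat > w.py <<'E'
import sys,pickle
from h import *
n=sys.argv[1]; v=shot('wrist',f'pics/{n}.png'); pickle.dump(v,open(f'{n}.pkl','wb'))
s=env.sense();print(s['clock'],s['tcp_pos'],yaw_of(s),s['joint_positions'])
E
python3 w.py w1
```

```text
clock: 0.75
tcp_pos: [0.2371, 0.4864, 0.242]
eef_rot: [-0.0, 0.0, 1.0, -0.0]
wrist_force: [0.8, -1.3, -0.2]
grip_width: 0.0852
finger_force: 0.0
clock: 1.25
tcp_pos: [0.3876, 0.3348, 0.2424]
eef_rot: [0.0, 0.002, 1.0, 0.0]
wrist_force: [1.1, 0.2, -0.9]
grip_width: 0.0854
finger_force: 0.0
clock: 1.55
tcp_pos: [0.417, 0.3053, 0.2421]
eef_rot: [-0.0, 0.003, 1.0, 0.0]
wrist_force: [-0.3, -0.1, 0.5]
grip_width: 0.0856
finger_force: 0.0
1.6 [0.4163 0.3061 0.2421] 3.136950380800414 [ 0.4037  0.0502  1.7517  0.0004  1.3403 -1.1626]
```

View pics/w1.png

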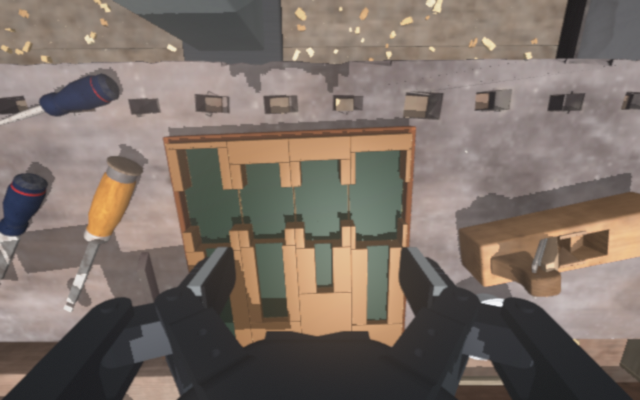

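The wrist view shows the whole front of the tray, with its near corners at (166,140) and (414,128). The channel runs across at about row 205, a rim runs down both sides, and orange and wide are on the left. Next I look over the tools.

```bash
python3 -m inch '{"dp":[[0,-0.04,0],[0,-0.04,0],[0,-0.04,0],[0,-0.04,0],[0,-0.04,0]],"yaw":[0,0,0,0,0]}' >/dev/null&& python3 -m inch '{"dp":[[0,-0.04,0],[0,-0.04,0],[0,-0.04,0],[0,0,0],[0,0,0]],"yaw":[0,0,0,0,0]}' >/dev/null && python3 w.py w2 && python3 -m inch '{"dp":[[0,-0.04,0],[0,-0.04,0],[0,-0.04,0],[0,-0.04,0],[0,-0.04,0]],"yaw":[0,0,0,0,0]}' >/dev/null&& python3 -m inch '{"dp":[[0,0,0],[0,0,0]],"yaw":[0,0]}' >/dev/null && python3 w.py w3
python3 - <<'E'
import cv2,numpy as np
a,b=[cv2.imread(f'pics/w{i}.png')[40:340] for i in(2,3)]
cv2.imwrite('pics/w23.png',np.vstack([a,b]))
E
```

```text
2.65 [ 0.4152 -0.0127  0.2422] 3.1387502515121324 [-0.3186 -0.198   1.983   0.0007  1.3569 -1.8867]
3.4 [ 0.415  -0.212   0.2419] 3.139774778227139 [-0.7283 -0.0689  1.87    0.0006  1.3417 -2.2974]
```

View pics/w23.png

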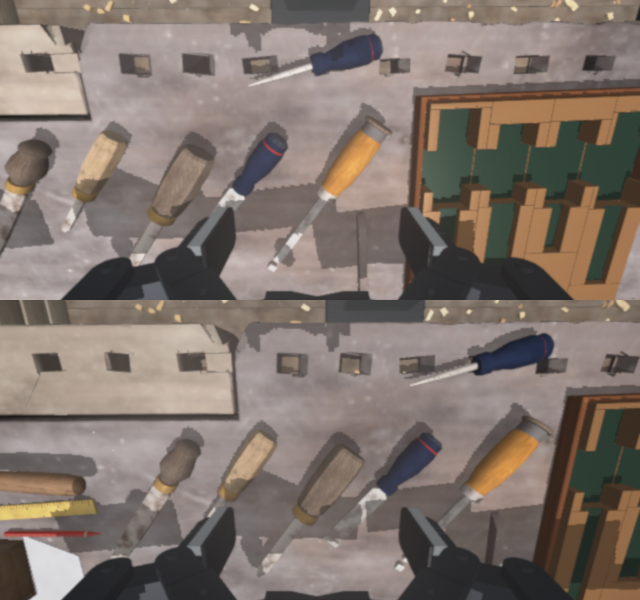

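```bash
cat > seg.py <<'E'
from h import *
import pickle
# rough handle axis (butt, ferrule) in each wrist picture
S={'w2':dict(long=[(375,170),(325,240)],wide=[(275,182),(235,235)],gouge=[(200,195),(158,258)],short=[(115,178),(83,238)]),
   'w3':dict(long=[(540,172),(470,238)],wide=[(430,182),(382,230)],gouge=[(350,195),(300,262)],short=[(264,180),(226,240)])}
HL=dict(long=(-72,50),wide=(-51,46),gouge=(-60,55),short=(-52,51))
out={};E={}
for w in S:
    im,K,V=pickle.load(open(w+'.pkl','rb'));lab=cv2.cvtColor(im,cv2.COLOR_RGB2LAB).astype(float);ov=im[:,:,::-1].copy()
    for n,(a,b) in S[w].items():
        gc=np.full(im.shape[:2],cv2.GC_BGD,np.uint8)
        u=np.subtract(b,a)/np.hypot(*np.subtract(b,a));a2=tuple((a-u*8).astype(int));b2=tuple((b+u*2).astype(int))
        cv2.line(gc,a2,b2,cv2.GC_PR_BGD,46);cv2.line(gc,a2,b2,cv2.GC_PR_FGD,20)
        cv2.line(gc,tuple((a+u*6).astype(int)),tuple((b-u*8).astype(int)),cv2.GC_FGD,8)
        cv2.grabCut(np.ascontiguousarray(im[:,:,::-1]),gc,None,np.zeros((1,65)),np.zeros((1,65)),5,cv2.GC_INIT_WITH_MASK)
        m=((gc==1)|(gc==3)).astype(np.uint8);m=cv2.morphologyEx(m,cv2.MORPH_OPEN,np.ones((7,7)))
        c=max(cv2.findContours(m,cv2.RETR_EXTERNAL,cv2.CHAIN_APPROX_NONE)[0],key=cv2.contourArea)
        cv2.drawContours(ov,[c],-1,(0,255,0),1)
        box=cv2.boxPoints(cv2.minAreaRect(c));p=box-np.mean(box,0);t=p@u
        o=np.argsort(t);e=box[o[:2]].mean(0),box[o[2:]].mean(0)
        cv2.line(ov,tuple(map(int,e[0])),tuple(map(int,e[1])),(0,0,255),1)
        E[w,n]=(K,V,e)
    cv2.imwrite(f'pics/{w}_ov.png',ov)
for n in HL:
    (K,V,e),(K2,V2,f)=E['w2',n],E['w3',n]
    P=[meet((K,V,e[i]),(K2,V2,f[i])) for i in(0,1)]
    A,B=P[0][0],P[1][0];lo,hi=HL[n];o=A+(B-A)*(-lo)/(hi-lo);d=B-A
    print(n,A,B,'gap',P[0][1],P[1][1],'L',np.linalg.norm(d),'origin',o,'head',np.arctan2(d[1],d[0]))
a,b=[cv2.imread(f'pics/w{i}_ov.png')[140:280] for i in(2,3)]
cv2.imwrite('pics/ov.png',np.vstack([a[:,50:450],b[:,190:590]]).repeat(2,0).repeat(2,1))
E
python3 seg.py
```

```text
long [0.3968 0.0679 0.0181] [ 0.4976 -0.0082  0.0257] gap 0.021576867582332803 0.0024148005152796696 L 0.12657593782701096 origin [0.4563 0.0229 0.0226] head -0.6463477969052542
wide [ 0.4126 -0.0559  0.0124] [ 0.5055 -0.134   0.0019] gap 0.011951820268969867 0.019490651407521414 L 0.12181789843829648 origin [ 0.4614 -0.097   0.0069] head -0.6991098438253729
gouge [ 0.4279 -0.1601  0.0187] [ 0.5416 -0.236   0.0168] gap 0.023643950586724326 0.005976077002385331 L 0.13672246977822547 origin [ 0.4872 -0.1997  0.0177] head -0.5887779135977922
short [ 0.4025 -0.2756  0.0015] [ 0.5052 -0.3449  0.0136] gap 1.9124247098708325e-05 0.004120432022345744 L 0.12440591401355863 origin [ 0.4543 -0.3106  0.0076] head -0.5933750003891958
```

View pics/ov.png

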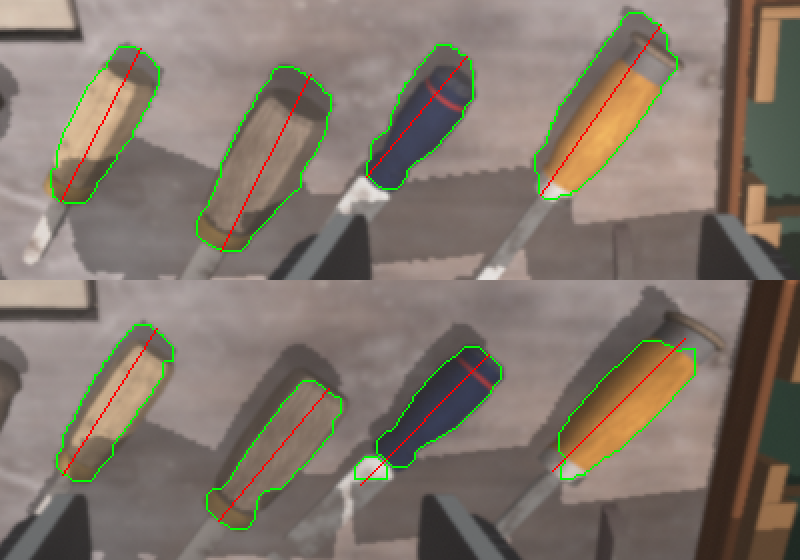

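GrabCut takes in the shadows, so its contours can't be used. The butt centres and handle ends are clear in this 2x picture, though: long is (655,47) to (553,185) in w2 and (695,328) to (572,468) in w3, and the others can be read the same way. I triangulate those points.

```bash
cat > tri.py <<'E'
from h import *
import pickle
Z={'w2':dict(long=[(655,47),(553,187)],wide=[(455,80),(383,182)],gouge=[(293,108),(220,248)],short=[(132,66),(70,203)]),
   'w3':dict(long=[(695,328),(570,468)],wide=[(483,362),(394,460)],gouge=[(325,392),(230,522)],short=[(153,350),(76,478)])}
off={'w2':(50,140),'w3':(190,0)}
HL=dict(long=(-72,50),wide=(-51,46),gouge=(-60,55),short=(-52,51));ZO=dict(long=.019,wide=.017,gouge=.022,short=.017)
KV={w:pickle.load(open(w+'.pkl','rb'))[1:] for w in Z}
for n in HL:
    e={w:np.array(Z[w][n])/2+off[w] for w in Z}
    P=[meet((*KV['w2'],e['w2'][i]),(*KV['w3'],e['w3'][i])) for i in(0,1)]
    A,B=P[0][0],P[1][0];lo,hi=HL[n];f=-lo/(hi-lo);o=A+(B-A)*f;d=B-A
    print(n,A,B,'gap',P[0][1],P[1][1],'L',np.linalg.norm(d)*1e3,hi-lo,'origin',o,'head',np.arctan2(d[1],d[0]))
    for w in Z:
        q=plane(*KV[w],e[w],ZO[n]);d=q[1]-q[0];print('   plane',w,q[0]+f*d,np.arctan2(d[1],d[0]),np.linalg.norm(d))
# tray: channel/outer corners, w1 picks (top of inserts)
K,V=pickle.load(open('w1.pkl','rb'))[1:]
print(plane(K,V,[(166,140),(414,128),(230,140),(289,138),(350,135),(247,333),(299,333),(353,333)],.035))
E
python3 tri.py
python3 - <<'E'
import cv2
i=cv2.imread('pics/w1.png')[115:275,150:430];cv2.imwrite('pics/w1c.png',cv2.resize(i,None,fx=2.8,fy=2.8,interpolation=cv2.INTER_CUBIC))
E
```

```text
long [0.3981 0.0631 0.0292] [0.492  0.0002 0.0288] gap 0.0007256652405889744 0.0008427008791852655 L 113.02558120710158 122 origin [0.4535 0.026  0.029 ] head -0.5897230632981384
   plane w2 [0.4562 0.0271 0.019 ] -0.5909995519514974 0.11615339670978776
   plane w3 [0.4571 0.033  0.019 ] -0.5913007892627629 0.11640502118014188
wide [ 0.4205 -0.0632  0.0216] [ 0.4904 -0.1157  0.0204] gap 0.00157622842412312 0.001043359239163136 L 87.34525814694373 97 origin [ 0.4572 -0.0908  0.0209] head -0.6441081032645543
   plane w2 [ 0.4584 -0.0916  0.017 ] -0.6357568193575536 0.08901314578589008
   plane w3 [ 0.4585 -0.0894  0.017 ] -0.661362603870375 0.0872422489760898
gouge [ 0.4369 -0.166   0.0313] [ 0.5326 -0.2279  0.0313] gap 0.0029770815780319013 0.003616617459987811 L 113.98171375418238 115 origin [ 0.4868 -0.1983  0.0313] head -0.5743586154132296
   plane w2 [ 0.4911 -0.2035  0.022 ] -0.562883118552697 0.12063247668848151
   plane w3 [ 0.4904 -0.1979  0.022 ] -0.5920017267405739 0.11401698395828622
short [ 0.4133 -0.2779  0.0107] [ 0.5051 -0.335   0.0178] gap 0.0032288846365009947 0.0028809565924388064 L 108.3727156067354 103 origin [ 0.4597 -0.3067  0.0143] head -0.5570857485930479
   plane w2 [ 0.4593 -0.305   0.017 ] -0.5801773296981847 0.11547023462366728
   plane w3 [ 0.4593 -0.3063  0.017 ] -0.5742436753300572 0.1074054200748955
[[0.3689 0.1266 0.035 ]
 [0.3568 0.4211 0.035 ]
 [0.3694 0.2029 0.035 ]
 [0.3675 0.2733 0.035 ]
 [0.3644 0.3459 0.035 ]
 [0.6482 0.2019 0.035 ]
 [0.6487 0.2785 0.035 ]
 [0.6492 0.3581 0.035 ]]
```

View pics/w1c.png

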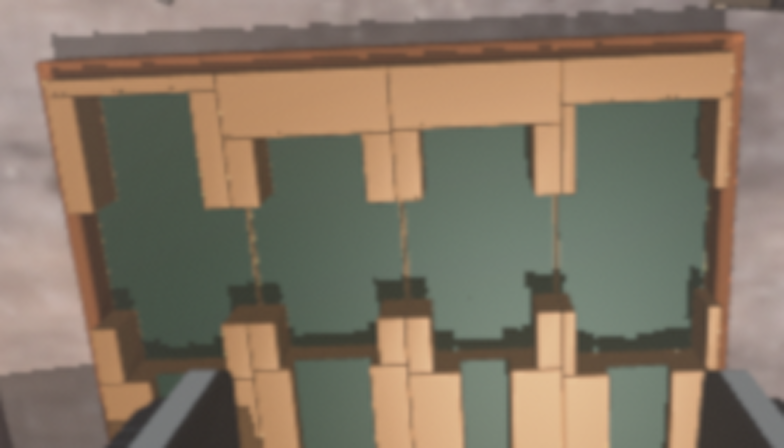

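```bash
cat > go.py <<'E'
import sys
from h import *
# go.py x y z head -> yaw to turn, then shift in the axes AFTER that turn (and before it)
x,y,z,h=map(float,sys.argv[1:5]);s=env.sense();d,yaw=step([x,y,z],h,s)
c,sn=np.cos(yaw),np.sin(yaw);a=np.array([c*d[0]+sn*d[1],-sn*d[0]+c*d[1],d[2]])
print('t',s['clock'],'tcp',s['tcp_pos'],'yaw',round(yaw,3),'then shift',a,'| shift before turn',d,'grip',s['grip_width'],s['finger_force'],'q6',s['joint_positions'][5])
E
python3 - <<'E'
from h import *
import pickle
K,V=pickle.load(open('w1.pkl','rb'))[1:]
z=lambda p:np.array(p)/2.8+[150,115]
for n,p in dict(seamnear=[(215,75),(388,68),(561,60)],seamfar=[(250,322),(405,318),(556,312)],channear=[(85,212),(228,208),(392,202),(555,193)],rim=[(40,62),(742,35)],rimfar=[(95,330),(722,310)]).items(): print(n,plane(K,V,z(p),.035)[:,:2].tolist())
E
python3 go.py 0.456 0.029 0.10 -0.59
```

```text
seamnear [[0.3714571094387868, 0.19887104715837245], [0.36897867223792796, 0.2727814769816218], [0.3660969469269401, 0.34633868491400643]]
seamfar [[0.484856148092359, 0.20424754258865338], [0.4833026487135977, 0.27677633554605524], [0.48074234502220037, 0.34721145790614216]]
channear [[0.43136537564986055, 0.13475283865669327], [0.42991412982091476, 0.19902623813232412], [0.4276056145408865, 0.27254647841873214], [0.42393328327839075, 0.3452817982253189]]
rim [[0.3655927087206216, 0.12509885657253808], [0.35628007366737074, 0.42224363524266767]]
rimfar [[0.48843322708379555, 0.1312323522969548], [0.4802290667475122, 0.4244882804623495]]
t 3.4 tcp [ 0.415  -0.212   0.2419] yaw 0.588 then shift [0.0998 0.223  0.1422] | shift before turn [-0.0406  0.2409  0.1422] grip 0.08534995462482288 0.0 q6 -2.2973971525133403
```

The tray heading is about 0.033 rad. The channel centres are about long (0.4585,0.1655), wide (0.4565,0.239), short (0.454,0.312) and gouge (0.451,0.384). The rim stands only about 20 mm high. I go for the long chisel.

```bash
python3 -m inch '{"dp":[[0,0,0],[0,0,0],[0,0,0],[0,0,0],[0.014,0.032,0]],"yaw":[0.147,0.147,0.147,0.147,0]}' 1 40 >/dev/null && python3 -m inch '{"dp":[[0.014,0.032,0.02],[0.014,0.032,0.02],[0.014,0.032,0.02],[0.014,0.032,0.02],[0.014,0.032,0.02]],"yaw":[0,0,0,0,0]}' >/dev/null && python3 -m inch '{"dp":[[0.014,0.032,0.02],[0,0,0],[0,0,0]],"yaw":[0,0,0]}' && python3 go.py 0.456 0.029 0.014 -0.59
```

```text
clock: 4.7
tcp_pos: [0.4572, 0.0292, 0.1219]
eef_rot: [-0.001, 0.289, 0.957, -0.0]
wrist_force: [0.1, -0.3, 0.6]
grip_width: 0.0851
finger_force: 0.0
t 4.7 tcp [0.4572 0.0292 0.1219] yaw 0.003 then shift [ 0.0008 -0.0008  0.1079] | shift before turn [ 0.0008 -0.0008  0.1079] grip 0.0851180388504175 0.0 q6 -1.180454776067995
```

```bash
python3 -m inch '{"dp":[[0,0,0.03],[0,0,0.03],[0,0,0.03],[0,0,0.018],[0,0,0]],"yaw":[0,0,0,0,0]}' && python3 -m inch '{"dp":[[0,0,0],[0,0,0],[0,0,0],[0,0,0],[0,0,0]],"yaw":[0,0,0,0,0]}' -1 60 && python3 -m inch '{"dp":[[0,0,0],[0,0,0],[0,0,0],[0,0,0]],"yaw":[0,0,0,0]}'
```

```text
clock: 5.2
tcp_pos: [0.4565, 0.0267, 0.013]
eef_rot: [-0.002, 0.292, 0.956, -0.0]
wrist_force: [-0.3, -0.1, -0.2]
grip_width: 0.0855
finger_force: 0.0
clock: 5.7
tcp_pos: [0.4593, 0.0264, 0.0157]
eef_rot: [0.001, 0.292, 0.957, 0.0]
wrist_force: [-1.4, 0.2, 7.1]
grip_width: 0.0354
finger_force: 58.9
clock: 6.1
tcp_pos: [0.4593, 0.0263, 0.0157]
eef_rot: [0.001, 0.292, 0.957, 0.0]
wrist_force: [-2.5, 0.5, 8.3]
grip_width: 0.0353
finger_force: 58.9
```

```bash
python3 -m inch '{"dp":[[0,0,-0.02],[0,0,-0.03],[0,0,-0.03],[0,0,-0.03],[0,0,0]],"yaw":[0,0,0,0,0]}' && python3 -m inch '{"dp":[[0,0,0],[0,0,0]],"yaw":[0,0]}' && python3 w.py w4 && python3 go.py 0.4585 0.1655 0.12 0.033
```

```text
clock: 6.6
tcp_pos: [0.4613, 0.0261, 0.1288]
eef_rot: [0.004, 0.291, 0.957, 0.0]
wrist_force: [0.5, -0.3, -1.4]
grip_width: 0.035
finger_force: 60.9
clock: 6.8
tcp_pos: [0.4571, 0.0268, 0.1231]
eef_rot: [-0.001, 0.292, 0.957, -0.0]
wrist_force: [-0.1, 0.2, -1.9]
grip_width: 0.0353
finger_force: 60.9
6.85 [0.457  0.0269 0.1229] 2.5497782635216653 [-0.2016  0.0712  1.9948  0.      1.0784 -1.1806]
t 6.85 tcp [0.457  0.0269 0.1229] yaw -0.625 then shift [-0.0061  0.1385  0.0029] | shift before turn [0.0761 0.1159 0.0029] grip 0.03496333006470604 60.928364088758826 q6 -1.1805640563131317
```

View pics/w4.png

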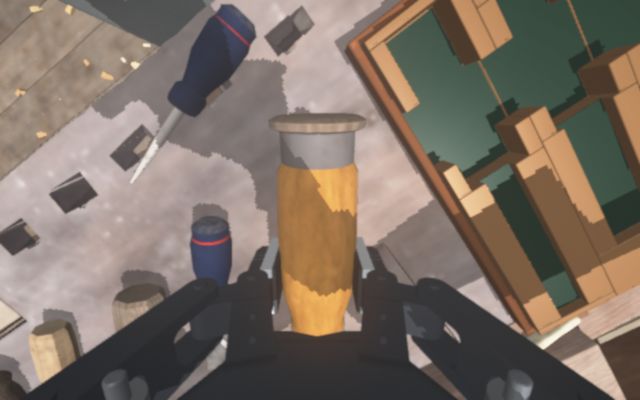

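The grip is good: the butt is at (317,124), almost directly below the camera at tool x +0.072, so the TCP is at the chisel's origin. Now I carry it to the tray.

```bash
python3 -m inch '{"dp":[[0,0,0],[0,0,0],[0,0,0],[0,0,0],[0,0,0]],"yaw":[-0.125,-0.125,-0.125,-0.125,-0.125]}' >/dev/null && python3 -m inch '{"dp":[[-0.001,0.027,0],[-0.001,0.028,0],[-0.001,0.028,0],[-0.001,0.028,0],[-0.001,0.027,0]],"yaw":[0,0,0,0,0]}' >/dev/null && python3 -m inch '{"dp":[[0,0,0],[0,0,0],[0,0,0]],"yaw":[0,0,0]}' && python3 w.py w5 && python3 go.py 0.4585 0.1655 0.029 0.033
```

```text
clock: 8.15
tcp_pos: [0.4581, 0.164, 0.1234]
eef_rot: [-0.001, -0.016, 1.0, -0.0]
wrist_force: [-0.1, 0.1, -1.5]
grip_width: 0.0351
finger_force: 61.0
8.2 [0.4583 0.1639 0.1237] -3.1092592080115296 [ 0.0991  0.1325  1.9249 -0.0003  1.0854 -1.5039]
t 8.2 tcp [0.4583 0.1639 0.1237] yaw -0.001 then shift [-0.0003  0.0016  0.0947] | shift before turn [-0.0003  0.0016  0.0947] grip 0.035626121598665114 60.99287839606404 q6 -1.5038883579139424
```

View pics/w5.png

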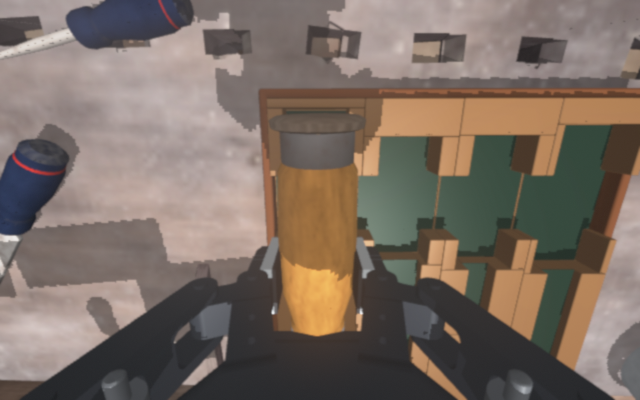

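The chisel hangs aligned over its insert. I use this view to check the tray: seam 2 runs (463,99) to (459,135), channel near edges are (448,175) and (543,174), and far block tops are (438,238) and (517,235).

Run:
```python
from h import *
import pickle
K,V=pickle.load(open('w5.pkl','rb'))[1:]
print(plane(K,V,[(463,99),(459,135),(561,97),(379,137),(370,176),(448,175),(543,174),(438,240),(517,237)],.035)[:,:2])
```

```text
[[0.369  0.2707]
 [0.3951 0.2723]
 [0.3652 0.3433]
 [0.3987 0.2108]
 [0.4294 0.2065]
 [0.4265 0.269 ]
 [0.4232 0.3451]
 [0.4833 0.2698]
 [0.4782 0.3371]]
```

```bash
python3 -m inch '{"dp":[[0,0.001,0.025],[0,0,0.025],[0,0,0.02],[0,0,0.013],[0,0,0]],"yaw":[0,0,0,0,0]}' && python3 -m inch '{"dp":[[0,0,0.006],[0,0,0.005],[0,0,0],[0,0,0]],"yaw":[0,0,0,0]}'
```

```text
clock: 8.7
tcp_pos: [0.4575, 0.1649, 0.0398]
eef_rot: [-0.002, -0.016, 1.0, -0.0]
wrist_force: [-0.2, 0.2, 0.8]
grip_width: 0.0354
finger_force: 61.0
clock: 9.1
tcp_pos: [0.4594, 0.1658, 0.0309]
eef_rot: [0.001, -0.017, 1.0, 0.0]
wrist_force: [-0.1, -1.0, 1.2]
grip_width: 0.0351
finger_force: 60.9
```

```bash
python3 -m inch '{"dp":[[0,0,0.003],[0,0,0.001],[0,0,0],[0,0,0]],"yaw":[0,0,0,0]}' && python3 -m inch '{"dp":[[0,0,0],[0,0,0],[0,0,0],[0,0,0]],"yaw":[0,0,0,0]}' 0.0 && python3 -m inch '{"dp":[[0,0,-0.02],[0,0,-0.03],[0,0,-0.03],[0,0,-0.03],[0,0,0]],"yaw":[0,0,0,0,0]}' && python3 w.py w6 && python3 go.py 0.4585 -0.0905 0.018 -0.65
```

```text
clock: 9.5
tcp_pos: [0.459, 0.1658, 0.0265]
eef_rot: [0.0, -0.017, 1.0, 0.0]
wrist_force: [0.6, 0.8, 1.5]
grip_width: 0.035
finger_force: 60.8
clock: 9.9
tcp_pos: [0.4583, 0.1657, 0.0261]
eef_rot: [-0.0, -0.017, 1.0, -0.0]
wrist_force: [-0.3, 0.1, -0.4]
grip_width: 0.0428
finger_force: 0.0
clock: 10.4
tcp_pos: [0.4615, 0.1661, 0.1405]
eef_rot: [0.004, -0.017, 1.0, 0.0]
wrist_force: [0.7, 0.3, -0.8]
grip_width: 0.0426
finger_force: 0.0
10.45 [0.4602 0.1659 0.1384] -3.108367346369529 [ 0.1028  0.111   1.9141 -0.      1.1118 -1.5012]
t 10.45 tcp [0.4602 0.1659 0.1384] yaw 0.683 then shift [-0.1534 -0.2055  0.1203] | shift before turn [ 0.0108 -0.2562  0.1203] grip 0.042771971032985794 0.0 q6 -1.5012494138507162
```

View pics/w6.png

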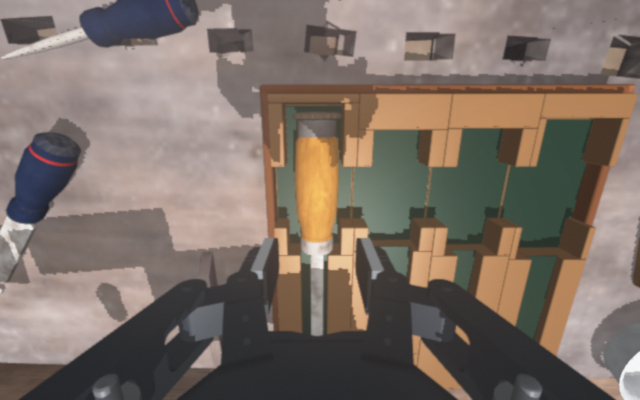

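The long chisel is seated in its pocket with its blade in the slot (handle (317,180), blade (317,290)). Next is the wide chisel.

```bash
python3 -m inch '{"dp":[[0,0,0],[0,0,0],[0,0,0],[0,0,0],[0,0,0]],"yaw":[0.137,0.137,0.137,0.136,0.136]}' 1 >/dev/null && python3 -m inch '{"dp":[[-0.022,-0.029,0],[-0.022,-0.03,0],[-0.022,-0.029,0],[-0.022,-0.029,0],[-0.022,-0.03,0]],"yaw":[0,0,0,0,0]}' >/dev/null && python3 -m inch '{"dp":[[-0.022,-0.029,0],[-0.022,-0.029,0],[0,0,0.03],[0,0,0],[0,0,0]],"yaw":[0,0,0,0,0]}' && python3 go.py 0.4585 -0.0905 0.018 -0.65
```

```text
clock: 11.95
tcp_pos: [0.4557, -0.0898, 0.105]
eef_rot: [-0.002, 0.319, 0.948, 0.0]
wrist_force: [0.7, 0.8, -0.4]
grip_width: 0.0855
finger_force: 0.0
t 11.95 tcp [ 0.4557 -0.0898  0.105 ] yaw 0.0 then shift [-0.003   0.0012  0.087 ] | shift before turn [-0.003   0.0012  0.087 ] grip 0.08545567249898481 0.0 q6 -1.3721254649748116
```

```bash
python3 -m inch '{"dp":[[-0.002,0.001,0.03],[0,0,0.03],[0,0,0.02],[0,0,0.007],[0,0,0]],"yaw":[0,0,0,0,0]}' && python3 -m inch '{"dp":[[0,0,0],[0,0,0],[0,0,0],[0,0,0],[0,0,0]],"yaw":[0,0,0,0,0]}' -1 60 && python3 -m inch '{"dp":[[0,0,0],[0,0,0]],"yaw":[0,0]}' && python3 -m inch '{"dp":[[0,0,-0.02],[0,0,-0.03],[0,0,-0.03],[0,0,-0.03],[0,0,0]],"yaw":[0,0,0,0,0]}' && python3 -m inch '{"dp":[[0,0,0],[0,0,0]],"yaw":[0,0]}' && python3 w.py w7
python3 - <<'E'
from h import *
import pickle
# butt in tool frame from colour mask (blue handle), axis assumed level with TCP
im=pickle.load(open('w7.pkl','rb'))[0];h=cv2.cvtColor(im,cv2.COLOR_RGB2HSV)
m=cv2.inRange(h,(105,90,25),(130,255,140));m[:,:250]=0;m[:,390:]=0
n,l,st,c=cv2.connectedComponentsWithStats(m);i=1+np.argmax(st[1:,4]);print(st[i],c[i])
ys,xs=np.where(l==i)
for r in(ys.min(),ys.min()+15,ys.min()+30,ys.min()+60,ys.min()+90):
    q=xs[ys==r]; print(r,q.min() if len(q) else None,q.max() if len(q) else None)
c=env.get_calibration('wrist');M=np.array(c['tool_from_camera']);K=np.array(c['intrinsics'])
for v in(ys.min(),ys.min()+12):
    d=M[:3,:3]@np.linalg.inv(K)@[317,v,1];t=(-.003-M[2,3])/d[2];print('toolx',v,(M[:3,3]+t*d))
E
python3 go.py 0.4565 0.2385 0.12 0.033
```

```text
clock: 12.45
tcp_pos: [0.4591, -0.0903, 0.0191]
eef_rot: [-0.001, 0.319, 0.948, 0.0]
wrist_force: [0.1, 0.5, 0.0]
grip_width: 0.0854
finger_force: 0.0
clock: 12.95
tcp_pos: [0.4602, -0.0913, 0.0205]
eef_rot: [0.001, 0.319, 0.948, 0.0]
wrist_force: [-1.0, 2.0, 8.1]
grip_width: 0.0303
finger_force: 57.8
clock: 13.15
tcp_pos: [0.4602, -0.0913, 0.0205]
eef_rot: [0.001, 0.319, 0.948, 0.0]
wrist_force: [-1.7, 2.1, 8.8]
grip_width: 0.0301
finger_force: 57.8
clock: 13.65
tcp_pos: [0.4621, -0.0923, 0.1335]
eef_rot: [0.004, 0.319, 0.948, -0.0]
wrist_force: [0.6, 0.2, -1.6]
grip_width: 0.0299
finger_force: 59.3
clock: 13.85
tcp_pos: [0.4583, -0.0906, 0.1279]
eef_rot: [-0.001, 0.319, 0.948, 0.0]
wrist_force: [0.2, 0.3, -3.1]
grip_width: 0.0297
finger_force: 59.3
13.9 [ 0.4582 -0.0906  0.1277] 2.4917093892694946 [-0.4502  0.084   1.9692 -0.      1.0915 -1.3711]
[ 294  269   45   66 1985] [314.4448 303.464 ]
269 295 295
284 297 336
299 300 332
329 301 327
359 None None
toolx 269 [-0.0032  0.0009 -0.003 ]
toolx 281 [-0.0103  0.0009 -0.003 ]
t 13.9 tcp [ 0.4582 -0.0906  0.1277] yaw -0.683 then shift [-0.0092  0.329   0.0082] | shift before turn [0.2005 0.261  0.0082] grip 0.029646806154917812 59.31292714434676 q6 -1.371053634352833
```

View pics/w7.png

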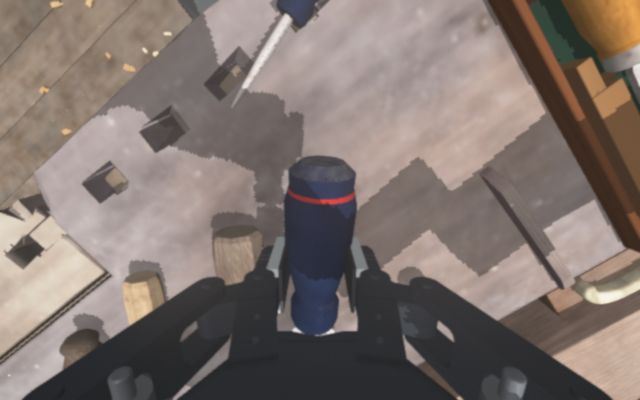

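The wide chisel is held square, with its butt face centred at (320,170). That puts its origin about 3.5 mm to the blade side of the TCP, so I aim for x = 0.4535.

```bash
python3 -m inch '{"dp":[[0,0,0],[0,0,0],[0,0,0],[0,0,0],[0,0,0]],"yaw":[-0.137,-0.137,-0.137,-0.136,-0.136]}' >/dev/null && python3 -m inch '{"dp":[[-0.001,0.033,0],[-0.001,0.033,0],[-0.001,0.033,0],[-0.001,0.033,0],[-0.001,0.033,0]],"yaw":[0,0,0,0,0]}' >/dev/null && python3 -m inch '{"dp":[[-0.001,0.033,0],[0,0.033,0],[0,0.033,0],[0,0.033,0],[0,0.032,0]],"yaw":[0,0,0,0,0]}' >/dev/null && python3 -m inch '{"dp":[[0,0,0.02],[0,0,0.01],[0,0,0],[0,0,0]],"yaw":[0,0,0,0]}' && python3 go.py 0.4535 0.238 0.032 0.033
```

```text
clock: 15.8
tcp_pos: [0.454, 0.2372, 0.0986]
eef_rot: [-0.001, -0.016, 1.0, -0.0]
wrist_force: [0.4, -1.2, -1.6]
grip_width: 0.0302
finger_force: 59.4
t 15.8 tcp [0.454  0.2372 0.0986] yaw -0.001 then shift [0.0003 0.0009 0.0666] | shift before turn [0.0003 0.0009 0.0666] grip 0.030188689030654546 59.43886976572685 q6 -1.353592487896121
```

```bash
python3 -m inch '{"dp":[[0,0.001,0.025],[0,0,0.02],[0,0,0.01],[0,0,0],[0,0,0]],"yaw":[0,0,0,0,0]}' && python3 -m inch '{"dp":[[0,0,0.006],[0,0,0.005],[0,0,0],[0,0,0]],"yaw":[0,0,0,0]}' && python3 -m inch '{"dp":[[0,0,0],[0,0,0],[0,0,0],[0,0,0]],"yaw":[0,0,0,0]}' 0.0 && python3 -m inch '{"dp":[[0,0,-0.02],[0,0,-0.03],[0,0,-0.03],[0,0,-0.03],[0,0,0]],"yaw":[0,0,0,0,0]}' && python3 w.py w8 && python3 go.py 0.490 -0.2 0.022 -0.58
```

```text
clock: 16.3
tcp_pos: [0.4551, 0.2388, 0.0451]
eef_rot: [0.0, -0.016, 1.0, 0.0]
wrist_force: [0.5, -0.2, -1.5]
grip_width: 0.0296
finger_force: 59.4
clock: 16.7
tcp_pos: [0.4548, 0.239, 0.0336]
eef_rot: [0.0, -0.017, 1.0, 0.0]
wrist_force: [0.9, -0.6, 0.1]
grip_width: 0.0302
finger_force: 59.2
clock: 17.1
tcp_pos: [0.4544, 0.2389, 0.0333]
eef_rot: [-0.0, -0.017, 1.0, -0.0]
wrist_force: [0.6, 0.7, -1.2]
grip_width: 0.0424
finger_force: 0.0
clock: 17.6
tcp_pos: [0.4574, 0.2398, 0.1478]
eef_rot: [0.004, -0.017, 1.0, 0.001]
wrist_force: [1.0, 0.5, -0.1]
grip_width: 0.0427
finger_force: 0.0
17.65 [0.4561 0.2394 0.1456] -3.108287064360375 [ 0.2526  0.1563  1.8458  0.      1.1345 -1.3515]
t 17.65 tcp [0.4561 0.2394 0.1456] yaw 0.613 then shift [-0.2688 -0.3494  0.1232] | shift before turn [-0.0187 -0.4404  0.1232] grip 0.042435727244546945 0.0 q6 -1.3514874451314767
```

```bash
python3 - <<'E'
from h import *
import pickle
im,K,V=pickle.load(open('w8.pkl','rb'));h=cv2.cvtColor(im,cv2.COLOR_RGB2HSV)
for nm,lo,hi in(('blue',(105,80,20),(130,255,150)),('orange',(8,150,120),(22,255,255))):
    m=cv2.inRange(h,lo,hi);m[:, :160]=0;m=cv2.morphologyEx(m,cv2.MORPH_CLOSE,np.ones((9,9)))
    n,l,st,c=cv2.connectedComponentsWithStats(m)
    for i in 1+np.argsort(-st[1:,4])[:2]:
        if st[i,4]<200: continue
        pts=cv2.findContours((l==i).astype(np.uint8),0,1)[0][0]
        b=cv2.boxPoints(cv2.minAreaRect(pts)); b=b[np.argsort(b[:,1])]
        w=plane(K,V,[b[:2].mean(0),b[2:].mean(0)],.03); print(nm,st[i],w)
E
python3 -m inch '{"dp":[[0,0,0],[0,0,0],[0,0,0],[0,0,0],[0,0,0]],"yaw":[0.123,0.123,0.123,0.122,0.122]}' 1 >/dev/null && python3 -m inch '{"dp":[[-0.027,-0.035,0],[-0.027,-0.035,0],[-0.027,-0.035,0],[-0.027,-0.035,0],[-0.027,-0.035,0]],"yaw":[0,0,0,0,0]}' >/dev/null && python3 -m inch '{"dp":[[-0.027,-0.035,0],[-0.027,-0.035,0],[-0.027,-0.035,0],[-0.027,-0.035,0],[-0.026,-0.034,0]],"yaw":[0,0,0,0,0]}' >/dev/null && python3 -m inch '{"dp":[[0,0,0.03],[0,0,0],[0,0,0]],"yaw":[0,0,0]}' && python3 w.py w9 && python3 go.py 0.490 -0.2 0.024 -0.58
python3 - <<'E'
import cv2
i=cv2.imread('pics/w8.png')[60:350,130:640];j=cv2.imread('pics/w9.png')[60:350,130:640]
cv2.imwrite('pics/w89.png',cv2.vconcat([i,j]))
E
```

```text
blue [312 164  13  43 348] [[0.4261 0.2421 0.03  ]
 [0.4659 0.2411 0.03  ]]
orange [ 213  140   43   99 3659] [[0.4063 0.1642 0.03  ]
 [0.5013 0.1665 0.03  ]]
clock: 19.45
tcp_pos: [0.4868, -0.1992, 0.1117]
eef_rot: [-0.002, 0.286, 0.958, 0.001]
wrist_force: [-0.0, 0.1, 0.8]
grip_width: 0.0857
finger_force: 0.0
19.5 [ 0.4877 -0.1994  0.1128] 2.5626052734117555 [-0.6136  0.2339  1.8303  0.0001  1.0797 -1.6055]
t 19.5 tcp [ 0.4877 -0.1994  0.1128] yaw 0.001 then shift [-0.0025  0.0007  0.0888] | shift before turn [-0.0025  0.0007  0.0888] grip 0.08535512476354395 0.0 q6 -1.6054659392115982
```

View pics/w89.png

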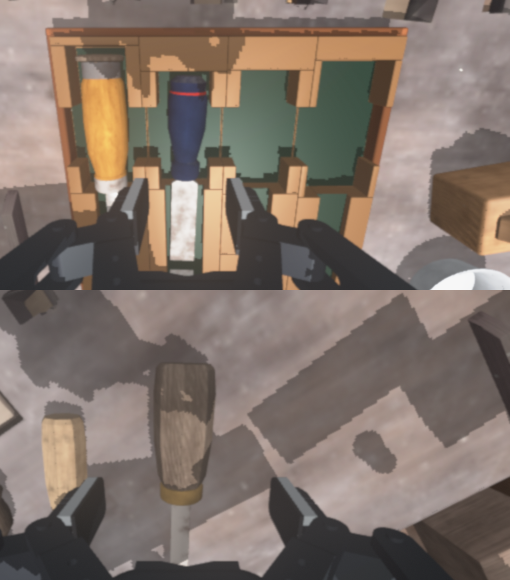

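The wide chisel is seated ((187,125) in the upper half). The gouge is centred between the fingers in the lower half, with its butt at (185,365) and ferrule at (181,497). A shift of -4 mm along tool x centres the grip.

```bash
python3 -m inch '{"dp":[[-0.004,0,0.03],[0,0,0.03],[0,0,0.02],[0,0,0.009],[0,0,0]],"yaw":[0,0,0,0,0]}' && python3 -m inch '{"dp":[[0,0,0],[0,0,0],[0,0,0],[0,0,0],[0,0,0]],"yaw":[0,0,0,0,0]}' -1 70 && python3 -m inch '{"dp":[[0,0,-0.02],[0,0,-0.03],[0,0,-0.03],[0,0,-0.04],[0,0,0]],"yaw":[0,0,0,0,0]}' && python3 -m inch '{"dp":[[0,0,0],[0,0,0]],"yaw":[0,0]}' && python3 w.py w10
python3 - <<'E'
from h import *
import pickle
im=pickle.load(open('w10.pkl','rb'))[0]
# column 300..334 mean brightness profile: butt edges
g=cv2.cvtColor(im,cv2.COLOR_RGB2HSV).astype(int)
for r in range(90,200,5): print(r,g[r:r+5,305:330].mean((0,1)).round(),end=' ; ')
E
python3 go.py 0.451 0.3815 0.12 0.033
```

```text
clock: 20.0
tcp_pos: [0.4914, -0.2016, 0.024]
eef_rot: [-0.001, 0.285, 0.958, 0.0]
wrist_force: [-0.2, 0.2, -0.0]
grip_width: 0.0852
finger_force: 0.0
clock: 20.5
tcp_pos: [0.4926, -0.2033, 0.0265]
eef_rot: [0.001, 0.286, 0.958, -0.0]
wrist_force: [-3.5, 2.0, 11.7]
grip_width: 0.0448
finger_force: 69.4
clock: 21.0
tcp_pos: [0.4949, -0.2049, 0.1507]
eef_rot: [0.005, 0.286, 0.958, -0.002]
wrist_force: [0.6, -0.9, -1.0]
grip_width: 0.0445
finger_force: 72.5
clock: 21.2
tcp_pos: [0.4908, -0.2021, 0.1433]
eef_rot: [-0.001, 0.286, 0.958, 0.0]
wrist_force: [-0.2, -0.1, -2.4]
grip_width: 0.0442
finger_force: 72.5
21.25 [ 0.4906 -0.202   0.1428] 2.5617302072132806 [-0.6144  0.198   1.8031 -0.0001  1.1434 -1.6053]
90 [  7.  37. 140.] ; 95 [  7.  35. 139.] ; 100 [  7.  36. 138.] ; 105 [  7.  35. 136.] ; 110 [  5.  34. 138.] ; 115 [  5.  33. 138.] ; 120 [  6.  33. 136.] ; 125 [ 12.  53. 126.] ; 130 [ 13.  57. 138.] ; 135 [ 13.  58. 152.] ; 140 [ 13.  59. 157.] ; 145 [ 13.  59. 156.] ; 150 [ 13.  60. 155.] ; 155 [ 13.  59. 156.] ; 160 [ 13.  59. 156.] ; 165 [ 13.  59. 153.] ; 170 [ 13.  59. 143.] ; 175 [ 13.  59. 134.] ; 180 [ 13.  60. 128.] ; 185 [ 13.  59. 123.] ; 190 [ 13.  59. 118.] ; 195 [ 13.  59. 103.] ; t 21.25 tcp [ 0.4906 -0.202   0.1428] yaw -0.613 then shift [0.0202 0.5844 0.0239] | shift before turn [0.3527 0.4664 0.0239] grip 0.04456063499773028 72.50508291064762 q6 -1.6053267072845967
```

```bash
python3 -m inch '{"dp":[[0,0,0],[0,0,0],[0,0,0],[0,0,0],[0,0,0]],"yaw":[-0.123,-0.123,-0.123,-0.122,-0.122]}' >/dev/null && python3 -m inch '{"dp":[[0.001,0.039,0],[0.001,0.039,0],[0.001,0.039,0],[0.001,0.039,0],[0.001,0.039,0]],"yaw":[0,0,0,0,0]}' >/dev/null && python3 -m inch '{"dp":[[0.001,0.039,0],[0.001,0.039,0],[0.001,0.039,0],[0.001,0.039,0],[0.001,0.039,0]],"yaw":[0,0,0,0,0]}' >/dev/null && python3 -m inch '{"dp":[[0.001,0.039,0],[0.001,0.039,0],[0.001,0.039,0],[0.001,0.039,0],[0.001,0.038,0]],"yaw":[0,0,0,0,0]}' >/dev/null && python3 -m inch '{"dp":[[0,0,0.02],[0,0,0.02],[0,0,0],[0,0,0]],"yaw":[0,0,0,0]}' && python3 w.py w11 && python3 go.py 0.4555 0.381 0.037 0.033
```

```text
clock: 23.65
tcp_pos: [0.4563, 0.38, 0.1029]
eef_rot: [-0.001, -0.017, 1.0, -0.001]
wrist_force: [0.0, 0.2, -1.5]
grip_width: 0.0446
finger_force: 72.6
23.7 [0.4572 0.3803 0.1041] -3.1087289474614073 [ 0.4944  0.38    1.6586  0.      1.1039 -1.1092]
t 23.7 tcp [0.4572 0.3803 0.1041] yaw -0.0 then shift [0.0016 0.0008 0.0671] | shift before turn [0.0016 0.0008 0.0671] grip 0.04417056280645599 72.58347147144377 q6 -1.1092377174170567
```

```bash
python3 -m inch '{"dp":[[0.001,0,0.025],[0,0,0.02],[0,0,0.01],[0,0,0],[0,0,0]],"yaw":[0,0,0,0,0]}' && python3 -m inch '{"dp":[[0,0,0.006],[0,0,0.005],[0,0,0],[0,0,0]],"yaw":[0,0,0,0]}'
```

```text
clock: 24.2
tcp_pos: [0.457, 0.3808, 0.0504]
eef_rot: [0.001, -0.016, 1.0, 0.0]
wrist_force: [0.1, 0.7, -2.1]
grip_width: 0.0445
finger_force: 72.6
clock: 24.6
tcp_pos: [0.4564, 0.3808, 0.0385]
eef_rot: [0.0, -0.017, 1.0, 0.0]
wrist_force: [0.2, 1.0, -1.2]
grip_width: 0.0446
finger_force: 72.4
```

```bash
python3 -m inch '{"dp":[[0,0,0.002],[0,0,0],[0,0,0]],"yaw":[0,0,0]}' && python3 -m inch '{"dp":[[0,0,0],[0,0,0],[0,0,0],[0,0,0]],"yaw":[0,0,0,0]}' 0.25 && python3 -m inch '{"dp":[[0,0,-0.02],[0,0,-0.03],[0,0,-0.03],[0,0,-0.03],[0,0,0]],"yaw":[0,0,0,0,0]}' && python3 w.py w12 && python3 go.py 0.4595 -0.306 0.019 -0.58
```

```text
clock: 24.9
tcp_pos: [0.4567, 0.3809, 0.0366]
eef_rot: [0.001, -0.017, 1.0, 0.0]
wrist_force: [0.9, 2.8, 0.0]
grip_width: 0.0445
finger_force: 72.4
clock: 25.3
tcp_pos: [0.4561, 0.3803, 0.0362]
eef_rot: [-0.0, -0.016, 1.0, -0.0]
wrist_force: [0.0, 1.4, 0.5]
grip_width: 0.0531
finger_force: 0.0
clock: 25.8
tcp_pos: [0.4589, 0.382, 0.1514]
eef_rot: [0.004, -0.017, 1.0, 0.002]
wrist_force: [0.8, 0.4, 0.4]
grip_width: 0.0535
finger_force: 0.0
25.85 [0.4577 0.3813 0.1489] -3.1084585801804807 [ 0.4956  0.3198  1.6362 -0.      1.1805 -1.1084]
t 25.85 tcp [0.4577 0.3813 0.1489] yaw 0.613 then shift [-0.3778 -0.5745  0.1283] | shift before turn [ 0.0216 -0.6873  0.1283] grip 0.05352522931438983 0.0 q6 -1.1083689182088479
```

```bash
python3 -m inch '{"dp":[[0,0,0],[0,0,0],[0,0,0],[0,0,0],[0,0,0]],"yaw":[0.123,0.123,0.123,0.122,0.122]}' 0.55 >/dev/null && python3 -m inch '{"dp":[[-0.025,-0.038,0],[-0.025,-0.038,0],[-0.025,-0.038,0],[-0.025,-0.038,0],[-0.025,-0.038,0]],"yaw":[0,0,0,0,0]}' >/dev/null && python3 -m inch '{"dp":[[-0.025,-0.038,0],[-0.025,-0.038,0],[-0.025,-0.038,0],[-0.025,-0.038,0],[-0.025,-0.038,0]],"yaw":[0,0,0,0,0]}' >/dev/null && python3 -m inch '{"dp":[[-0.025,-0.038,0],[-0.025,-0.038,0],[-0.025,-0.038,0],[-0.025,-0.038,0],[-0.025,-0.038,0]],"yaw":[0,0,0,0,0]}' >/dev/null && python3 -m inch '{"dp":[[0,0,0.02],[0,0,0],[0,0,0]],"yaw":[0,0,0]}' && python3 w.py w13 && python3 go.py 0.4595 -0.306 0.019 -0.58
python3 - <<'E'
import cv2
i=cv2.imread('pics/w12.png')[60:350,60:640];j=cv2.imread('pics/w13.png')[60:350,60:640]
cv2.imwrite('pics/w1213.png',cv2.vconcat([i,j]))
E
```

```text
clock: 28.15
tcp_pos: [0.4566, -0.3004, 0.1247]
eef_rot: [-0.002, 0.286, 0.958, 0.001]
wrist_force: [-0.0, -0.4, 0.0]
grip_width: 0.0666
finger_force: 0.0
28.2 [ 0.4572 -0.3005  0.1256] 2.5625025291289587 [-0.7986  0.2562  1.7717  0.0001  1.116  -1.7903]
t 28.2 tcp [ 0.4572 -0.3005  0.1256] yaw 0.001 then shift [-0.0051 -0.0034  0.1066] | shift before turn [-0.0051 -0.0034  0.1066] grip 0.0658543219829425 0.0 q6 -1.7903167349328304
```

View pics/w1213.png

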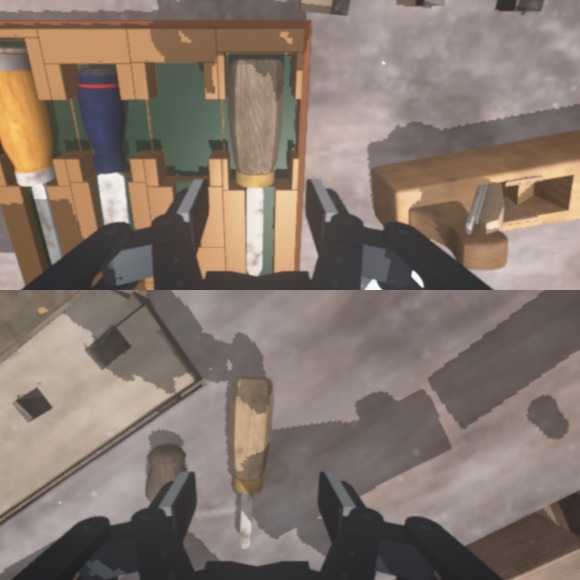

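The gouge is seated (handle (256,115), blade (256,225)). The short chisel runs from its butt at (254,381) to its ferrule at (246,493), slightly off the tool axis, so I compute the correction.

Run:
```python
from h import *
import pickle
K,V=pickle.load(open('w13.pkl','rb'))[1:]
p=plane(K,V,[(314,150),(306,263),(305,323)],.017);print(p,np.linalg.norm(p[1]-p[0]),[np.arctan2(*(p[i]-p[0])[1::-1]) for i in(1,2)])
K,V=pickle.load(open('w12.pkl','rb'))[1:]
g=plane(K,V,[(317,247),(318,117),(316,330)],.030);print('gouge ferrule,butt top',g)
print('want ferrule x',.451+.055, 'plane at butt top .045',plane(K,V,[(318,117)],.045))
```

```text
[[ 0.4168 -0.2761  0.017 ]
 [ 0.5021 -0.3415  0.017 ]
 [ 0.5585 -0.3805  0.017 ]] 0.10745977618172836 [np.float64(-0.6536783284114084), np.float64(-0.6347802685817094)]
gouge ferrule,butt top [[0.5115 0.3852 0.03  ]
 [0.3872 0.3818 0.03  ]
 [0.6122 0.3875 0.03  ]]
want ferrule x 0.506 plane at butt top .045 [[0.3872 0.3817 0.045 ]]
```

```bash
python3 go.py 0.4595 -0.3085 0.019 -0.64
```

```text
t 28.2 tcp [ 0.4572 -0.3005  0.1256] yaw 0.061 then shift [-0.0068 -0.0051  0.1066] | shift before turn [-0.0065 -0.0055  0.1066] grip 0.0658543219829425 0.0 q6 -1.7903167349328304
```

```bash
python3 -m inch '{"dp":[[-0.007,-0.005,0.02],[0,0,0.03],[0,0,0.03],[0,0,0.02],[0,0,0.006]],"yaw":[0.061,0,0,0,0]}' && python3 -m inch '{"dp":[[0,0,0],[0,0,0],[0,0,0],[0,0,0],[0,0,0]],"yaw":[0,0,0,0,0]}' -1 60 && python3 -m inch '{"dp":[[0,0,-0.02],[0,0,-0.03],[0,0,-0.03],[0,0,-0.04],[0,0,0]],"yaw":[0,0,0,0,0]}' && python3 -m inch '{"dp":[[0,0,0],[0,0,0]],"yaw":[0,0]}' && python3 w.py w14
python3 - <<'E'
from h import *
import pickle
im=pickle.load(open('w14.pkl','rb'))[0]
g=cv2.cvtColor(im,cv2.COLOR_RGB2HSV).astype(int)
for r in range(110,230,5): print(r,g[r:r+5,310:325].mean((0,1)).round(),end=' ; ')
c=env.get_calibration('wrist');M=np.array(c['tool_from_camera']);K=np.array(c['intrinsics'])
print()
for v in range(130,200,10):
    d=M[:3,:3]@np.linalg.inv(K)@[317,v,1];t=(.004-M[2,3])/d[2];print(v,(M[:3,3]+t*d)[0].round(4),end=' ')
E
python3 go.py 0.454 0.311 0.12 0.033
```

```text
clock: 28.7
tcp_pos: [0.46, -0.3075, 0.0186]
eef_rot: [-0.002, 0.314, 0.949, 0.001]
wrist_force: [1.1, 0.0, 0.2]
grip_width: 0.0662
finger_force: 0.0
clock: 29.2
tcp_pos: [0.4619, -0.3104, 0.0223]
eef_rot: [0.001, 0.315, 0.949, -0.0]
wrist_force: [-0.9, 2.9, 7.1]
grip_width: 0.0332
finger_force: 59.6
clock: 29.7
tcp_pos: [0.4638, -0.3128, 0.1471]
eef_rot: [0.005, 0.315, 0.949, -0.003]
wrist_force: [0.9, -0.6, -1.7]
grip_width: 0.0331
finger_force: 60.7
clock: 29.9
tcp_pos: [0.4601, -0.3091, 0.1393]
eef_rot: [-0.001, 0.315, 0.949, 0.0]
wrist_force: [-1.8, -0.2, -2.4]
grip_width: 0.0333
finger_force: 60.7
29.95 [ 0.4599 -0.3089  0.1389] 2.5008311699654637 [-0.8057  0.2523  1.7457 -0.0001  1.1463 -1.7357]
110 [  5.  23. 163.] ; 115 [  5.  23. 160.] ; 120 [  5.  23. 158.] ; 125 [  4.  23. 158.] ; 130 [  4.  21. 158.] ; 135 [  4.  20. 161.] ; 140 [  4.  20. 162.] ; 145 [ 13.  47. 116.] ; 150 [ 16.  77. 167.] ; 155 [ 16.  79. 182.] ; 160 [ 16.  79. 195.] ; 165 [ 15.  80. 198.] ; 170 [ 16.  80. 194.] ; 175 [ 15.  81. 192.] ; 180 [ 16.  80. 189.] ; 185 [ 16.  80. 177.] ; 190 [ 16.  77. 152.] ; 195 [ 15.  75. 127.] ; 200 [ 15.  75. 127.] ; 205 [ 15.  75. 126.] ; 210 [ 15.  76. 124.] ; 215 [ 15.  75. 126.] ; 220 [ 15.  75. 126.] ; 225 [ 16.  76. 125.] ; 
130 0.0666 140 0.062 150 0.0573 160 0.0524 170 0.0475 180 0.0425 190 0.0374 t 29.95 tcp [ 0.4599 -0.3089  0.1389] yaw -0.674 then shift [-0.0146  0.6198  0.02  ] | shift before turn [0.3753 0.4934 0.02  ] grip 0.03317701591264382 60.68802483379841 q6 -1.7356883318033332
```

```bash
python3 -m inch '{"dp":[[0,0,0],[0,0,0],[0,0,0],[0,0,0],[0,0,0]],"yaw":[-0.135,-0.135,-0.135,-0.135,-0.134]}' >/dev/null && python3 -m inch '{"dp":[[-0.002,0.039,0],[-0.002,0.039,0],[-0.001,0.039,0],[-0.001,0.039,0],[-0.001,0.039,0]],"yaw":[0,0,0,0,0]}' >/dev/null && python3 -m inch '{"dp":[[-0.001,0.039,0],[-0.001,0.039,0],[-0.001,0.039,0],[-0.001,0.039,0],[-0.001,0.039,0]],"yaw":[0,0,0,0,0]}' >/dev/null && python3 -m inch '{"dp":[[-0.001,0.039,0],[-0.001,0.039,0],[-0.001,0.039,0],[-0.001,0.039,0],[-0.001,0.037,0]],"yaw":[0,0,0,0,0]}' >/dev/null && python3 -m inch '{"dp":[[-0.001,0.037,0],[0,0,0.02],[0,0,0.02],[0,0,0],[0,0,0]],"yaw":[0,0,0,0,0]}' && python3 go.py 0.4575 0.311 0.033 0.033
```

```text
clock: 32.45
tcp_pos: [0.4573, 0.31, 0.0991]
eef_rot: [-0.001, -0.017, 1.0, -0.001]
wrist_force: [0.3, -0.4, -0.9]
grip_width: 0.0332
finger_force: 60.8
t 32.45 tcp [0.4573 0.31   0.0991] yaw 0.0 then shift [-0.0005  0.0011  0.0661] | shift before turn [-0.0005  0.0011  0.0661] grip 0.033238040454529535 60.816236436367035 q6 -1.2229414212089296
```

```bash
python3 -m inch '{"dp":[[0,0.001,0.025],[0,0,0.02],[0,0,0.01],[0,0,0],[0,0,0]],"yaw":[0,0,0,0,0]}' && python3 -m inch '{"dp":[[0,0,0.006],[0,0,0.005],[0,0,0],[0,0,0]],"yaw":[0,0,0,0]}' && python3 -m inch '{"dp":[[0,0,0],[0,0,0],[0,0,0],[0,0,0]],"yaw":[0,0,0,0]}' 0.0 && python3 -m inch '{"dp":[[0,0,-0.02],[0,0,-0.03],[0,0,-0.03],[0,0,-0.03],[0.03,0,0]],"yaw":[0,0,0,0,0]}' && python3 -m inch '{"dp":[[0.02,-0.03,-0.04],[0,0,-0.03],[0,0,0],[0,0,0]],"yaw":[0,0,0,0]}' && python3 w.py w15
python3 - <<'E'
from h import *
import cv2
t=shot('top')[0][:,:,::-1]
i=cv2.imread('pics/w15.png')[60:360];k=cv2.resize(t[115:245,180:490],None,fx=2.06,fy=2.06,interpolation=cv2.INTER_CUBIC)
k=k[:,:640]; i=i[:,:k.shape[1]]
cv2.imwrite('pics/fin.png',cv2.vconcat([i,np.ascontiguousarray(k)]))
E
```

```text
clock: 32.95
tcp_pos: [0.4589, 0.3116, 0.0462]
eef_rot: [0.001, -0.016, 1.0, 0.0]
wrist_force: [-0.3, 0.2, -0.8]
grip_width: 0.0335
finger_force: 60.8
clock: 33.35
tcp_pos: [0.4581, 0.3115, 0.0343]
eef_rot: [-0.0, -0.017, 1.0, -0.0]
wrist_force: [0.3, -0.4, -1.4]
grip_width: 0.0331
finger_force: 60.8
clock: 33.75
tcp_pos: [0.4584, 0.3116, 0.0345]
eef_rot: [0.0, -0.017, 1.0, 0.0]
wrist_force: [-0.7, 0.2, 0.5]
grip_width: 0.0427
finger_force: 0.0
clock: 34.25
tcp_pos: [0.4338, 0.3118, 0.1499]
eef_rot: [0.006, -0.016, 1.0, 0.002]
wrist_force: [-0.3, 0.7, 1.1]
grip_width: 0.0428
finger_force: 0.0
clock: 34.65
tcp_pos: [0.4111, 0.2822, 0.2123]
eef_rot: [0.001, -0.017, 1.0, 0.0]
wrist_force: [0.2, 0.1, -0.1]
grip_width: 0.0427
finger_force: 0.0
34.7 [0.4104 0.282  0.2111] -3.1084637385741543 [ 0.3632  0.0384  1.8292  0.      1.274  -1.2408]
```

View pics/fin.png

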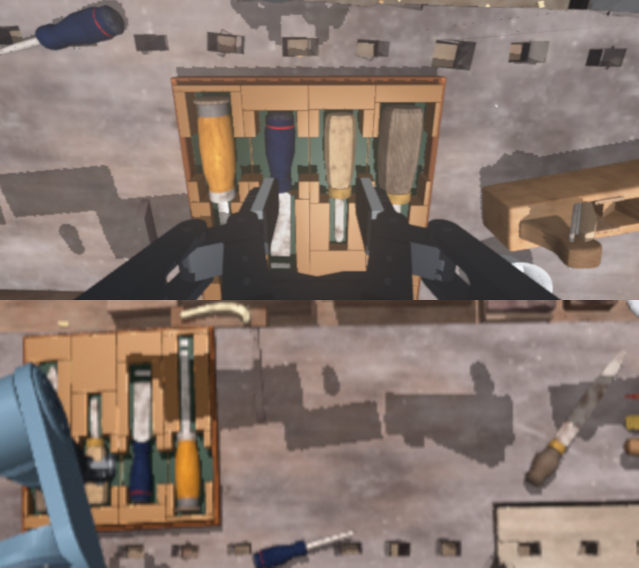

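All four tools are in their inserts and the file is untouched at (560,445). I do a final numeric check of the offsets along and across, using butt and ferrule pixels.

Run:
```python
from h import *
import pickle
K,V=pickle.load(open('w15.pkl','rb'))[1:]
T=dict(long=((212,97),(219,193),.029,(-72,50),(.4585,.1645)),wide=((280,111),(284,192),.027,(-51,46),(.4565,.238)),short=((340,110),(341,200),.025,(-52,51),(.454,.311)),gouge=((401,104),(401,204),.030,(-60,55),(.451,.3825)))
for n,(b,f,z,(lo,hi),c) in T.items():
    p=plane(K,V,np.array([b,f])+[0,60],z)[:,:2];k=-lo/(hi-lo);o=p[0]+k*(p[1]-p[0]);d=p[1]-p[0]
    print(n,'origin-insert mm',(o-c)*1e3,'len',np.hypot(*d)*1e3,hi-lo,'head',np.arctan2(d[1],d[0]))
print('seams',plane(K,V,[(241,145),(309,145),(375,145)],.035)[:,:2])
```

```text
long origin-insert mm [-2.2351 -0.4402] len 119.61522407177252 122 head -0.0003025316171352943
wide origin-insert mm [-2.9732  4.7695] len 102.90572124296071 97 head 0.04475933066382315
short origin-insert mm [0.8495 2.4898] len 116.08953409912628 103 head 0.06816365892408091
gouge origin-insert mm [1.2258 3.1062] len 127.19852984324878 115 head 0.11926347061887957
seams [[0.3706 0.1989]
 [0.3682 0.2731]
 [0.3657 0.3452]]
```

```bash
python3 -c "
from plant import env
print(env.job_done())"
```

```text
the job is handed in; nothing more can be done
None
```

I put all three chisels and the gouge in their own inserts, left the file where it was, and handed the job in at about 35 s of the 120 s; the hand-in gave no verdict.

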